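# Unbolt the keepsake box and hold its lid open at 45 degrees

### The job

Slide the red-knobbed bolt on the side of the wooden keepsake box all the way back so that it no longer bars the lid, then raise the lid by its brass ball knob and keep it held still, open at 45 degrees, so that I can drop my purse in. The lid falls shut if let go, so finish while still holding it there with the gripper (within about 5 degrees). Leave the other things on the credenza where they stand.

Things in the scene. Friction and masses are not known exactly. Their poses are not given: they have to be found in the camera images.
- box: Dark wooden keepsake box fixed on the credenza, 160 mm (its x) by 220 mm (its y) by 90 mm high without its lid; 100 mm with the lid shut. Origin at the centre of its underside, z up; x points from the front edge (nearer the robot) to the hinged edge. It is turned by up to 20 degrees about z. On its -y side a bracket carries the bolt: 40 mm along x (box x -65 to -25 mm), reaching out to box y = -194 mm, its brass guide rails up to 108 mm above the credenza.
- lid_hinge (a point): Middle of the lid's hinge axis, at box (80, 0, 90) mm; the axis runs along the box's y. Axes as the box's; it does not move with the lid.
- lid (a joint): Opening angle of the lid in rad: 0 shut (flat), 0.785 is 45 degrees, stop at 1.4. The lid is a wooden panel 160 x 220 x 10 mm of about 0.3 to 0.5 kg whose front edge swings up and away from the robot; it has no stay and falls shut when let go.
- lid_knob (a point): Centre of the brass ball knob, 28 mm in diameter, on a stem 10 mm thick on top of the lid: with the lid shut at box (-55, 0, 132) mm, so 32 mm above the lid's top face and 135 mm before and 42 mm above the hinge axis. It moves with the lid (circle of radius 141 mm about the hinge axis). The lid may turn in the grip if the ball is pinched along the box's y.
- bolt (a joint): How far the bolt is drawn, in m: 0 shut, 0.036 fully back at its stop; it slides along the box's -y, away from the lid, with 1 to 2 N of friction, and stays where it is left. Until it is drawn by about 0.019 its flat steel bar lies 1.5 mm above the lid's top face near the front corner and keeps the lid from rising.
- bolt_knob (a point): Point on the axis of the bolt's red upright round post (14 mm in diameter, 34 mm tall, standing on the bar from 107.5 to 141.5 mm above the credenza), half-way up, 124.5 mm above the credenza; with the bolt shut at box (-45, -152, 124.5) mm. It moves with the bolt. Turned like the box.
- bowl: Bystander: grey ceramic bowl, 130 mm across, 55 mm high; origin at the centre of its underside.
- orb: Bystander: glass orb 76 mm in diameter fixed on a round wooden foot, 88 mm high together; origin under its centre.
- jar: Bystander: white ceramic jar with a wooden lid, 72 mm across, 85 mm high; origin at the centre of its underside.
- purse: Bystander: orange moulded silicone coin purse, 85 x 115 x 26 mm, lying flat; origin at the centre of its underside.

How it is judged:
By the outcome, as a careful person would: the job done as asked, in the order asked, and still so for the second after the job is handed in, while the arm keeps its last pose, push and grip.
It also fails if it takes over 46 s, if anything falls off the work surface, if the arm or the gripper's body presses on something with over 40 N, if the wrist force passes 120 N, or if a joint passes its speed limit or range.

### The arm

A 6-joint arm with a two-finger parallel gripper is mounted at the origin on the work surface. World frame = base frame: x ahead of the robot, y to its left, z up, the work surface at z = 0. Lengths are in mm, angles in degrees, forces in N, time in s.
With the tool pointing down it reaches from about 325 to 925 mm from the base axis. Payload 3.1 kg.
Tool frame: the origin (TCP) lies at the very end of the fingers, on their centre line; the grasp point (between the pads) lies grasp_offset behind it (grasp_offset is the distance from the TCP to the grasp point, in mm); z points along the fingers, x is the direction in which the jaws open and shut, and the axes are right-handed (so a half turn about z gives the same grasp; the last joint's range is limited). The gripper opens to 85 mm and grips with 20 to 120 N. Pads are 22 mm wide; open, the fingers measure 114 mm over their backs; the gripper's body (76 mm by 85 mm) begins 54 mm behind the grasp point. The pads swing forward as they close: fully open they stand 13 mm farther back than shut.
Start: joints at [-82.345, 12.427, 92.441, -0, 75.132, -6.429], TCP at [152.104, -606.221, 231.3] pointing down, gripper open.
Joint ranges: [-157.48, 157.48], [-44.54, 120.13], [17.64, 146.25], [-64.5, 244.5], [7.68, 150.69], [-147.95, 147.95]. Speed limits (degrees/s): [159.86, 159.86, 180, 180, 180, 180].

### API

Orientations are given as [roll, pitch, yaw] about the fixed x, y, z axes, in that order (R = Rz(yaw) Ry(pitch) Rx(roll)).
In Python, from station import * gives the robot as it stands. Calls block until the motion is done:
- goto(position, orientation): joint-space move of the TCP to a pose.
- move_l(position, attitude=None, speed=150): straight line of the TCP; attitude=None keeps the orientation; speed is the mean speed in mm/s.
- move_j(angles): joint-space move.
- grip(opening, squeeze=None): finger opening in mm; squeeze is the grip in N (None keeps the last); returns when the fingers have stopped.
- wait(seconds).
- solve_ik(position, orientation): joint angles nearest the present ones, or None.
- get_obs(): the state.
- get_image(name): name is "scene" or "top" or "wrist"; returns the picture (400x640x3 uint8, red, green, blue); there is no depth.
- get_calibration(name): a dict with "fx", "fy", "cx", "cy" (pixels), "R" (3x3) and "t" (3): a world point X has camera coordinates R X + t; the wrist camera has in their place "mount" (4x4, takes a point from camera to tool coordinates, whose origin is the TCP and whose axes are the tool frame's). Camera axes: x right, y down, z forward; pixel columns grow to the right and rows downward; lengths in mm; the calibration is good to about 2 mm. A picture is of the moment at which its call begins: read the wrist's pose just before it. get_calibration takes no time and is no camera call.
A pose or a line that the arm cannot do raises Unreachable and nothing moves.
- sign_off(): hands the job in, once; it reports no verdict.
Trained networks look in the newest picture that a camera, given by its name, has taken for a name from the list of things; names that differ only in an ending like _2 or _b are one class to them, and where a whole thing is asked for, a point or a joint stands for the part that bears it (a point fixed in the world has none). Each returns a list of dicts, best first, with "score" (0 to 1); they miss things now and then, are a little off and sometimes report something else, mostly with a low value. They report only what shows in the picture. A call takes as long as a camera call.
- spot_in(name, camera): "extent" ([centre column, centre row, width, height] in pixels, round what is visible of it).
- regions_of(name, camera): "region" (400x640 bool, what is visible of it) and "extent" ([centre column, centre row, width, height] in pixels, round what is visible of it).
The state is a dict: "t": time; "joint_pos": joint angles; "qvel": joint speeds; "effort": joint torques, N m; "tcp_pos": TCP position; "ee_rot": TCP orientation; "wrist_force": force on the tool from outside, world axes, zero at the start; "moment": the same for the moment, N m; "grip_width": finger opening in mm.
Only numpy, scipy, OpenCV 4.12 (cv2) and the standard library are available. Lean on these libraries where they do the work, as an engineer would, in place of code of your own. Each camera call takes 0.05 s, during which the arm holds its last target.

## Working session

There is one attempt and no reset: what is moved stays moved. The work goes in short steps, each a Python script; the robot and the scene stay as the last script left them, time stands still between calls to the robot, and variables do not carry over. Pictures are saved under pics/ and viewed, and the job is handed in when it is done.

```bash
ls; mkdir -p pics; python3 - <<'E'
from station import *
import cv2,numpy as np
o=get_obs();print(o)
for n in("scene","top"):
    im=get_image(n);cv2.imwrite(f"pics/{n}0.png",im[:,:,::-1]);c=get_calibration(n);print(n,c)
    for k in("box","lid_knob","bolt_knob","lid","bolt","bowl","orb","jar","purse"):
        print(k,[(round(d["score"],2),np.round(d["extent"]).tolist()) for d in spot_in(k,n)[:3]])
print(get_calibration("wrist"))
import station;print([x for x in dir(station) if x[0]!='_'])
print(get_obs()["t"])
E
```

```text
pics
{'t': 0.0, 'joint_pos': array([-8.23452984e+01,  1.24778254e+01,  9.25281189e+01,  3.65308722e-04,
        7.51314072e+01, -6.42810102e+00]), 'qvel': array([-0.0073635 ,  0.10949666, -0.04876672,  0.01710775, -0.01445768,
        0.05943032]), 'effort': array([ 8.40606049e-05, -3.96845233e+01, -3.03849435e+01, -1.20802174e-04,
        9.70301160e-03, -2.69423033e-06]), 'tcp_pos': array([ 151.99760636, -605.40268692,  229.959983  ]), 'ee_rot': array([-1.79984272e+02,  1.36448479e-01, -7.59172728e+01]), 'wrist_force': array([-1.04941803, -0.22413433,  0.35338086]), 'moment': array([ 0.04608404, -0.04129873,  0.00214293]), 'grip_width': 85.32076510835452}
scene {'fx': 466.5575628901064, 'fy': 466.5575628901064, 'cx': 317.8874639742138, 'cy': 197.3070559742507, 'R': array([[-0.8233359 ,  0.56754376,  0.0034745 ],
       [ 0.38281308,  0.55984588, -0.73486512],
       [-0.4190133 , -0.60371075, -0.67820439]]), 't': array([ 463.58216808, -116.23002855, 1507.67739737])}
box [(0.7, [281.0, 216.0, 104.0, 108.0]), (0.68, [248.0, 143.0, 19.0, 34.0])]
lid_knob [(0.88, [281.0, 210.0, 100.0, 
[... 900 characters left out ...]
 [197.0, 179.0, 32.0, 23.0])]
purse [(0.96, [437.0, 269.0, 49.0, 38.0])]
{'fx': 300.49299176682587, 'fy': 300.49299176682587, 'cx': 324.11677733326644, 'cy': 198.24676070227736, 'mount': array([[ 9.99999914e-01, -3.98656644e-04, -1.11587283e-04,
         6.04565013e-01],
       [ 4.13969092e-04,  9.61072493e-01,  2.76296022e-01,
        -6.98873529e+01],
       [-2.90377674e-06, -2.76296045e-01,  9.61072576e-01,
        -1.42441183e+02],
       [ 0.00000000e+00,  0.00000000e+00,  0.00000000e+00,
         1.00000000e+00]])}
['Unreachable', 'get_calibration', 'get_image', 'get_obs', 'goto', 'grasp_offset', 'grip', 'move_j', 'move_l', 'regions_of', 'sign_off', 'solve_ik', 'spot_in', 'wait']
1.0
```

```bash
python3 - <<'E'
import cv2
a=cv2.imread("pics/top0.png")[110:300,160:500];cv2.imwrite("pics/top0c.png",cv2.resize(a,None,fx=2.3,fy=2.3,interpolation=cv2.INTER_CUBIC))
a=cv2.imread("pics/scene0.png")[120:290,180:380];cv2.imwrite("pics/scene0c.png",cv2.resize(a,None,fx=3.5,fy=3.5,interpolation=cv2.INTER_CUBIC))
from station import grasp_offset;print(grasp_offset)
E
```

```text
18.700000000000003
```

View pics/top0c.png

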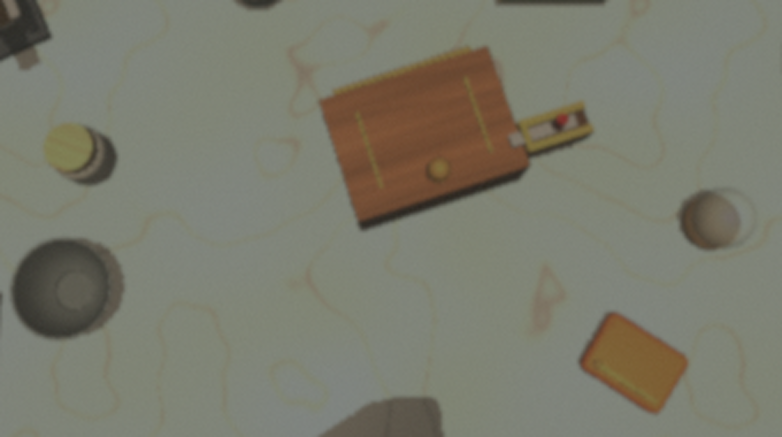

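View pics/scene0c.png

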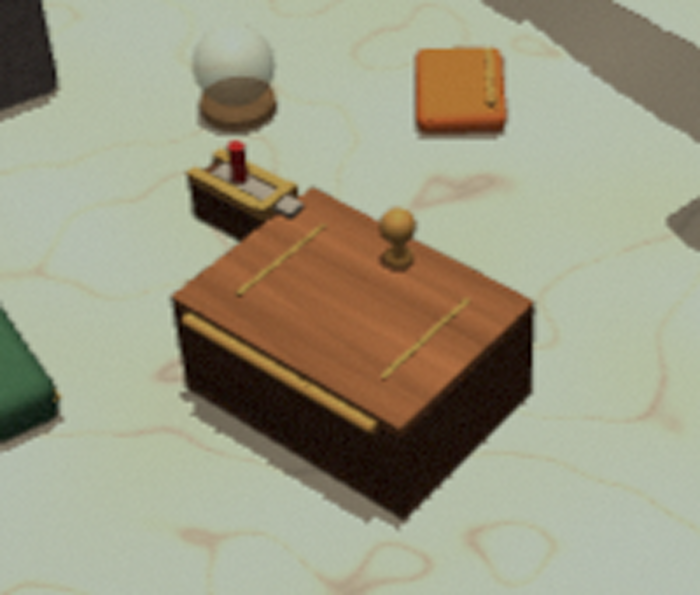

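View pics/scene0.png

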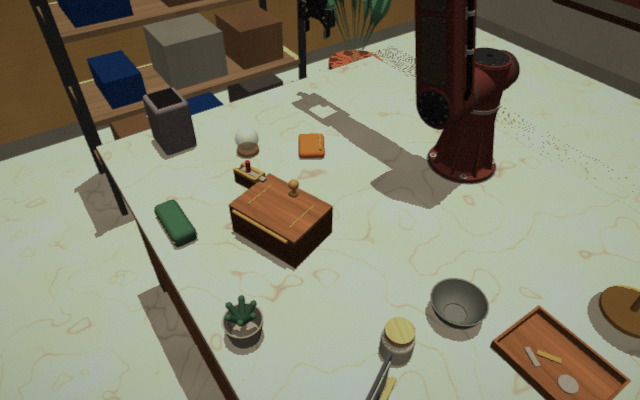

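```bash
cat > h.py <<'E'
import numpy as np, cv2
from scipy.optimize import least_squares
from scipy.spatial.transform import Rotation as Rot
from station import *
def proj(c,X):
    p=np.asarray(X)@np.asarray(c["R"]).T+c["t"]
    return np.c_[c["fx"]*p[:,0]/p[:,2]+c["cx"],c["fy"]*p[:,1]/p[:,2]+c["cy"]]
def bw(P,X):
    a=np.radians(P[2]);X=np.atleast_2d(X)
    return np.c_[P[0]+np.cos(a)*X[:,0]-np.sin(a)*X[:,1],P[1]+np.sin(a)*X[:,0]+np.cos(a)*X[:,1],X[:,2]]
E
python3 - <<'E'
from h import *
pts=np.array([[80,110,100],[80,-110,100],[-80,-110,100],[-80,110,100],[-55,0,132],[-45,-152,124.5]],float)
top=np.array([[321,100],[487,46],[527,168],[360,222],[438,168],[562,122]])/2.3+[160,110]
sc=np.array([[401,430],[173,298],[315,188],[533,303],[397,224],[237,162]])/3.5+[180,120]
ct,cs=get_calibration("top"),get_calibration("scene")
for use in("both","top","scene"):
    f=lambda P:np.concatenate([(proj(ct,bw(P,pts))-top).ravel()*(use!="scene"),(proj(cs,bw(P,pts))-sc).ravel()*(use!="top")])
    r=least_squares(f,[600,-50,10],loss="soft_l1");print(use,r.x);print(np.round(f(r.x).reshape(-1,2),1).tolist())
E
```

```text
both [635.64291597 -63.66553203  18.53631126]
[[-1.5, -0.8], [-0.1, -1.0], [1.5, -1.6], [-1.2, -0.6], [0.3, -0.0], [-2.1, -0.0], [0.1, -1.2], [-0.6, -1.6], [-0.5, -1.5], [1.2, -1.7], [0.6, -0.2], [1.4, -0.3]]
top [633.80681239 -65.31826816  18.52155958]
[[-0.9, -0.1], [0.5, -0.3], [2.1, -1.0], [-0.6, 0.0], [0.9, 0.7], [-1.5, 0.6], [0.0, -0.0], [-0.0, -0.0], [-0.0, -0.0], [0.0, -0.0], [0.0, -0.0], [0.0, -0.0]]
scene [638.55848919 -60.70538884  18.65788734]
[[-0.0, -0.0], [-0.0, -0.0], [0.0, -0.0], [-0.0, -0.0], [-0.0, -0.0], [-0.0, -0.0], [-0.2, 0.1], [-1.1, -0.4], [-0.9, -0.5], [0.9, -0.7], [0.3, 0.8], [0.8, 0.7]]
```

```bash
python3 - <<'E'
from h import *
P=[635.6,-63.7,18.5]
t=bw(P,[0,-80,300])[0]
goto(t,[180,0,P[2]-90]); wait(.3)
o=get_obs();print(o["t"],t,o["tcp_pos"],o["ee_rot"],o["joint_pos"],o["wrist_force"])
im=get_image("wrist");cv2.imwrite("pics/w1.png",im[:,:,::-1])
np.savez("w1.npz",p=o["tcp_pos"],r=o["ee_rot"])
print(get_obs()["tcp_pos"])
for k in("lid_knob","bolt_knob","bolt"): 
  for d in regions_of(k,"wrist")[:2]: print(k,d["score"],np.round(d["extent"],1),d["region"].sum())
E
```

```text
3.7667 [ 660.98437251 -139.56589242  300.        ] [ 660.8684323  -140.05003719  299.97747403] [-1.79999894e+02  1.32926613e-04 -7.15399282e+01] [-1.79127439e+01  1.60099830e+01  8.07682277e+01  1.71356242e-04
  8.32217824e+01  5.36271641e+01] [-0.00971669 -0.50348668  0.11696299]
[ 660.89747508 -139.92717606  299.9704197 ]
lid_knob 0.64 [252.4 173.2 200.8 142.3] 25401
bolt_knob 0.83 [375.2 215.5  76.1  26.8] 1025
bolt 0.74 [373.1 216.5  70.1  25.8] 991
```

View pics/w1.png

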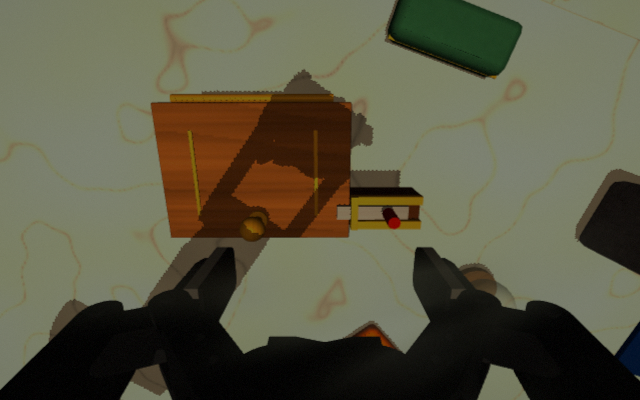

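```bash
python3 - <<'E'
import cv2
a=cv2.imread("pics/w1.png")[85:250,140:430];a=cv2.convertScaleAbs(a,alpha=1.6)
cv2.imwrite("pics/w1c.png",cv2.resize(a,None,fx=2.75,fy=2.75,interpolation=cv2.INTER_CUBIC))
E
```

```text
(no output)
```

View pics/w1c.png

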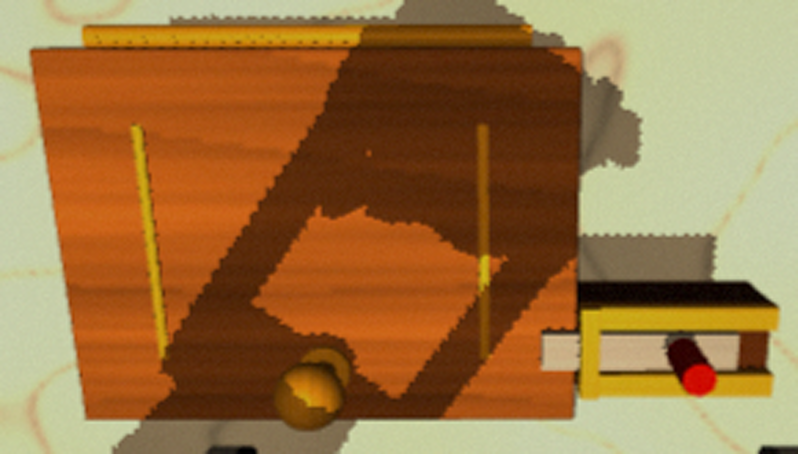

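```bash
python3 - <<'E'
from h import *
d=np.load("w1.npz");W=get_calibration("wrist");M=np.array(W["mount"])
T=np.eye(4);T[:3,:3]=Rot.from_euler("xyz",d["r"],degrees=True).as_matrix();T[:3,3]=d["p"]
C=np.linalg.inv(T@M);cw=dict(W,R=C[:3,:3],t=C[:3,3])
pts=np.array([[80,110,100],[80,-110,100],[-80,-110,100],[-80,110,100],[-55,0,132],[-45,-152,141.5]],float)
px=np.array([[31,50],[581,49],[574,418],[87,419],[309,396],[698,380]])/2.75+[140,85]
f=lambda P:(proj(cw,bw(P,pts))-px).ravel()
r=least_squares(f,[635,-63,18.5]);print(r.x);print(np.round(f(r.x).reshape(-1,2),1).tolist())
f2=lambda P:(proj(cw,bw(P,pts+[0,0,P[3]]))-px).ravel()
r=least_squares(f2,[635,-63,18.5,0]);print(r.x);print(np.round(f2(r.x).reshape(-1,2),1).tolist())
E
```

```text
[636.12341636 -65.76533757  18.60802368]
[[-1.3, -0.8], [1.3, -1.0], [0.8, 1.1], [-0.5, 1.2], [0.7, 0.1], [-1.1, 0.1]]
[635.61667022 -65.59867511  18.58906353  -2.20678778]
[[-0.3, -0.3], [0.9, -0.5], [0.4, 0.7], [0.2, 0.8], [0.9, -0.3], [-1.9, -0.2]]
```

```bash
python3 - <<'E'
from h import *
P=[636,-65,18.6];A=[180,0,P[2]-90]
grip(44,25)
goto(bw(P,[-45,-154,190])[0],A)
move_l(bw(P,[-45,-154,115])[0],None,120); wait(.2)
o=get_obs();print(o["t"],o["tcp_pos"],o["wrist_force"])
im=get_image("wrist");cv2.imwrite("pics/w2.png",im[:,:,::-1])
im=get_image("scene");cv2.imwrite("pics/s2.png",cv2.resize(im[100:260,180:380,::-1],None,fx=3.5,fy=3.5))
o=get_obs();print(o["t"],o["grip_width"],o["wrist_force"])
E
```

```text
6.0417 [ 643.35565819 -225.74093111  116.48771459] [ 0.13965776 -0.28858663  0.47591327]
6.1417 44.3221443088835 [-0.34167104 -0.73730396 -0.53396195]
```

View pics/w2.png

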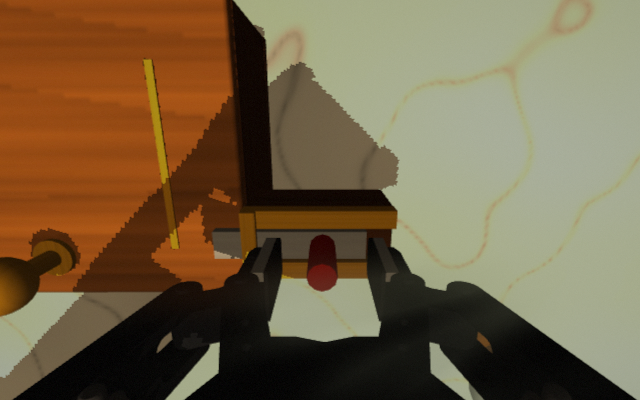

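View pics/s2.png

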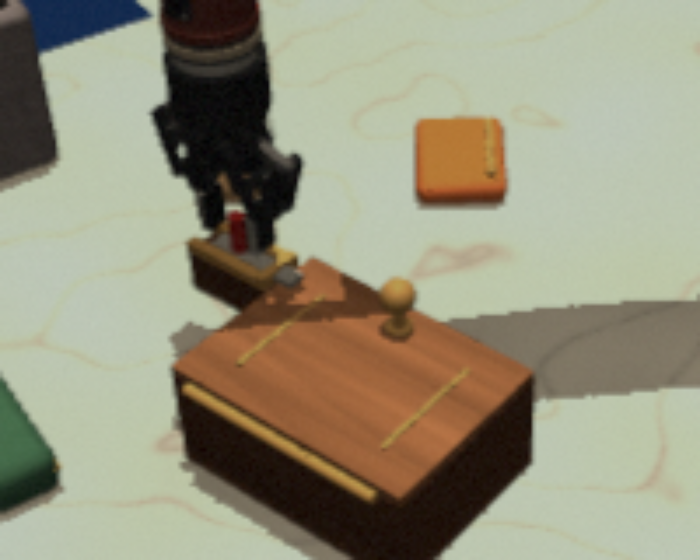

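```bash
python3 - <<'E'
from h import *
P=[636,-65,18.6]
ey=bw(P,[0,1,0])[0]-bw(P,[0,0,0])[0]
grip(0,25); o=get_obs();f0=o["wrist_force"]@ey;s=o["tcp_pos"]@ey
print(o["t"],o["grip_width"],o["wrist_force"],o["tcp_pos"])
y=-154
for dy in [-15,-15]+[-2.0]*8:
    y+=dy; move_l(bw(P,[-45,y,115])[0],None,60 if dy<-5 else 20)
    o=get_obs();print(y,round(o["tcp_pos"]@ey-s,1),np.round(o["wrist_force"],1),round(o["wrist_force"]@ey-f0,1),round(o["grip_width"],1),o["t"])
    if dy>-5 and o["wrist_force"]@ey-f0>10: break
im=get_image("wrist");cv2.imwrite("pics/w3.png",im[:,:,::-1])
E
```

```text
6.5167 13.045875855661127 [-0.59378343 -0.09075162  1.24659532] [ 642.50240395 -225.35559657  115.27379504]
-169 -16.6 [-0.1 -1.4  1.4] -1.4 13.2 6.9167
-184 -31.3 [-0.2 -2.1  2. ] -2.0 13.0 7.3167
-186.0 -32.1 [-0.9 -0.5  3. ] -0.3 12.9 7.5667
-188.0 -33.0 [-2.2  1.7  5.2] 2.2 12.9 7.8167
-190.0 -33.1 [-4.   5.2  7.2] 6.1 13.4 8.0667
-192.0 -33.2 [-6.1  9.7  9.3] 11.0 13.0 8.3167
```

View pics/w3.png

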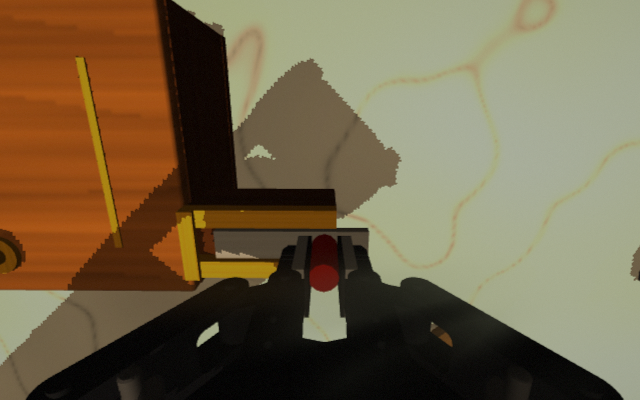

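```bash
python3 - <<'E'
from h import *
P=[636,-65,18.6];A=[180,0,P[2]-90]
move_l(bw(P,[-45,-188.5,115])[0],None,40); grip(40)
move_l(bw(P,[-45,-188.5,200])[0],None,150)
grip(64,50)
move_l(bw(P,[-55,0,200])[0],None,200)
wait(.2);o=get_obs();im=get_image("wrist");cv2.imwrite("pics/w4.png",im[:,:,::-1])
np.savez("w4.npz",p=o["tcp_pos"],r=o["ee_rot"]);print(o["t"],o["tcp_pos"],bw(P,[-55,0,200])[0],o["ee_rot"],o["wrist_force"])
im=get_image("scene");cv2.imwrite("pics/s4.png",cv2.resize(im[100:260,180:380,::-1],None,fx=3.5,fy=3.5))
W=get_calibration("wrist");M=np.array(W["mount"])
T=np.eye(4);T[:3,:3]=Rot.from_euler("xyz",o["ee_rot"],degrees=True).as_matrix();T[:3,3]=o["tcp_pos"]
C=np.linalg.inv(T@M);cw=dict(W,R=C[:3,:3],t=C[:3,3]);print(proj(cw,bw(P,[[-55,0,132],[-80,110,100],[-80,-110,100],[-45,-188,141.5]])))
E
```

```text
11.3583 [584.20408177 -83.56293298 199.91329254] [583.87273745 -82.54276201 200.        ] [ 1.79998711e+02 -1.07828561e-02 -7.14730240e+01] [-0.1805534   0.26550865 -0.52084178]
[[321.89103638 210.44760968]
 [194.70700893 226.49468007]
 [449.83144748 226.07133307]
 [591.37409318 200.67029203]]
```

View pics/w4.png

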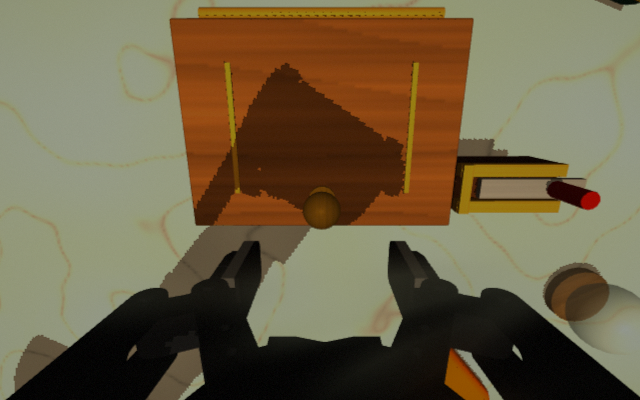

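View pics/s4.png

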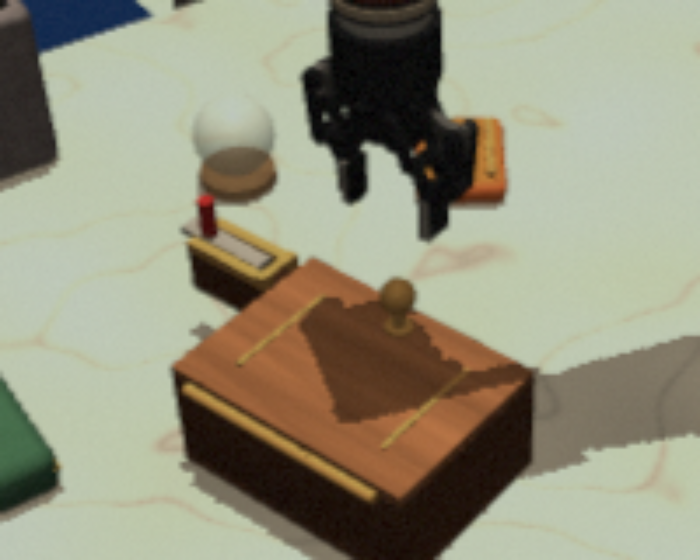

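```bash
python3 - <<'E'
from h import *
P=[636,-65,18.6]
move_l(bw(P,[-54,0,113.5])[0],None,120)
o=get_obs();print(o["t"],o["tcp_pos"],o["wrist_force"])
grip(0,50);wait(.2);o=get_obs();print(o["t"],o["grip_width"],o["tcp_pos"],o["wrist_force"],bw(P,[-54,0,113.5])[0])
im=get_image("wrist");cv2.imwrite("pics/w5.png",im[:,:,::-1])
E
```

```text
12.3333 [585.5544902  -82.39874059 114.29657885] [-0.33786573  0.25096025  0.23797393]
12.975 25.511416585229604 [585.12678385 -81.12205096 114.93860364] [-1.892174    4.92801371  4.53126658] [584.82050586 -82.2238027  113.5       ]
```

View pics/w5.png

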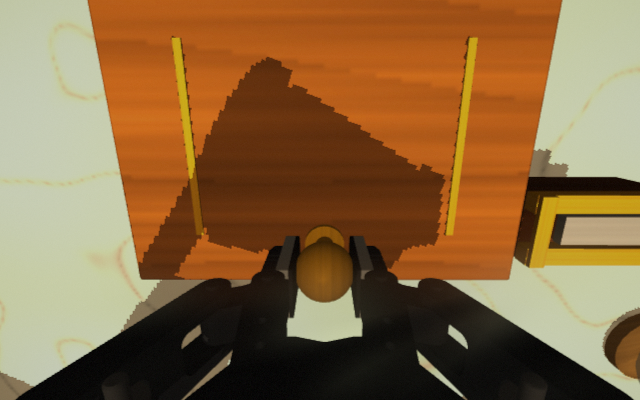

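```bash
cat >> h.py <<'E'
def tcp_at(P,a,off=(1,1,-18.5)):
    a=np.radians(a);c,s=np.cos(a),np.sin(a)
    x=80-135*c+42*s; z=90+135*s+42*c
    return bw(P,[x+off[0],off[1],z+off[2]])[0]
E
python3 - <<'E'
from h import *
P=[636,-65,18.6];A=[180,0,P[2]-90]
print(solve_ik(tcp_at(P,45),A))
for a in [3,8,14]:
    move_l(tcp_at(P,a),None,60)
    o=get_obs();print(a,round(o["t"],2),np.round(o["tcp_pos"]-tcp_at(P,a),1),np.round(o["wrist_force"],1),np.round(o["moment"],2),round(o["grip_width"],1))
im=get_image("scene");cv2.imwrite("pics/s6.png",cv2.resize(im[100:260,180:380,::-1],None,fx=3.5,fy=3.5))
E
```

```text
[-1.13578020e+01  1.74013930e+01  9.01744224e+01 -2.54444375e-14
  7.24241846e+01  6.00421980e+01]
3 13.3 [-0.   0.  -0.1] [ 0.1  0.6 -3.4] [ 0.19  0.02 -0.08] 25.9
8 13.66 [-0.  -0.   0.2] [ 0.8  0.2 -3.6] [-0.04 -0.02  0.09] 25.2
14 14.06 [0.2 0.1 0.5] [ 0.5  0.7 -4.2] [-0.02  0.08  0.04] 25.6
```

View pics/s6.png

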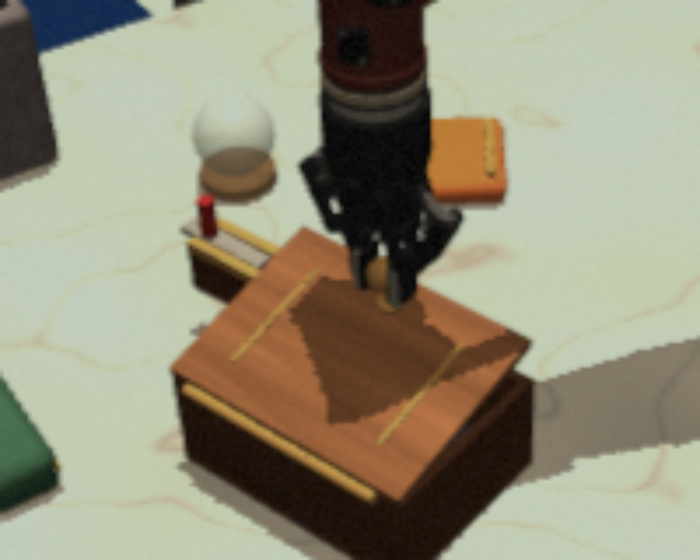

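The lid is rising and the bolt is clear, so I'll continue along the arc.

```bash
python3 - <<'E'
from h import *
P=[636,-65,18.6]
for a in [20,26,32,38,42,45]:
    move_l(tcp_at(P,a),None,60)
    o=get_obs();f=o["wrist_force"];print(a,round(o["t"],2),np.round(o["tcp_pos"]-tcp_at(P,a),1),np.round(f,1),np.round(o["moment"],2),round(o["grip_width"],1))
    if np.linalg.norm(f)>25: print("stop");break
wait(.3)
for n in("scene","wrist","top"):
    o=get_obs();im=get_image(n);cv2.imwrite(f"pics/{n}7.png",im[:,:,::-1])
np.savez("w7.npz",p=o["tcp_pos"],r=o["ee_rot"]);print(o)
im=cv2.imread("pics/scene7.png");cv2.imwrite("pics/s7.png",cv2.resize(im[100:260,180:380],None,fx=3.5,fy=3.5,interpolation=cv2.INTER_CUBIC))
E
```

```text
20 14.51 [0.3 0.1 0.6] [ 0.  -0.3 -3.2] [-0.09  0.13  0.07] 25.4
26 14.91 [0.7 0.2 0.5] [ 1.3 -0.7 -4.3] [-0.06  0.    0.1 ] 25.0
32 15.31 [0.5 0.2 0.2] [ 1.6 -0.6 -5.4] [-0.15 -0.11  0.01] 25.2
38 15.71 [0.5 0.2 0.1] [ 2.  -0.5 -5.8] [-0.03 -0.21 -0.06] 25.2
42 16.02 [ 0.4  0.2 -0. ] [ 1.8 -0.2 -7.4] [-0.09 -0.25 -0.15] 25.8
45 16.3 [ 0.4  0.2 -0.1] [ 2.9 -0.5 -8.1] [-0.17 -0.29  0.21] 25.1
{'t': 16.7, 'joint_pos': array([-1.13571627e+01,  1.74168492e+01,  9.01974066e+01, -6.06131196e-04,
        7.23853326e+01,  6.00342148e+01]), 'qvel': array([ 0.01770696,  0.02813688, -0.02097505,  0.06253633,  0.02394977,
        0.07618146]), 'effort': array([-2.96003104e-02, -4.90912056e+01, -3.31748450e+01,  1.22986170e-01,
        1.06117263e+00,  2.08992669e-01]), 'tcp_pos': array([650.09166008, -59.18080757, 196.27700586]), 'ee_rot': array([-1.79999932e+02, -7.06051597e-04, -7.13911941e+01]), 'wrist_force': array([  4.3311731 ,  -0.27933573, -10.47612643]), 'moment': array([-0.24516683, -0.53475472,  0.18469533]), 'grip_width': 25.009677424650498}
```

View pics/s7.png

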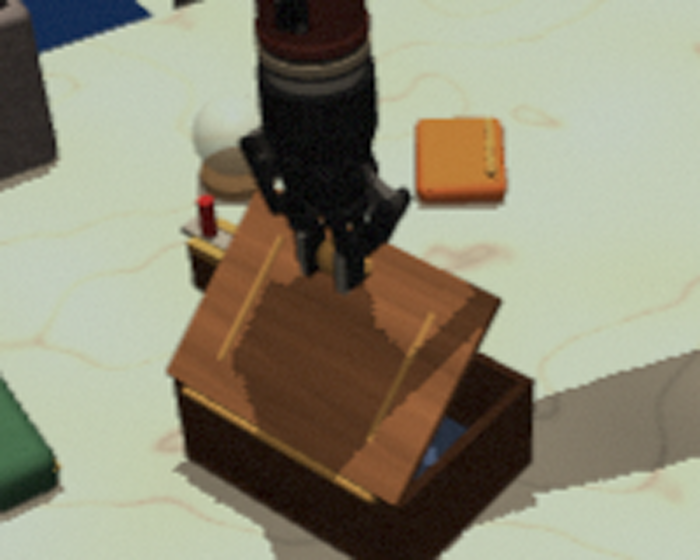

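View pics/wrist7.png

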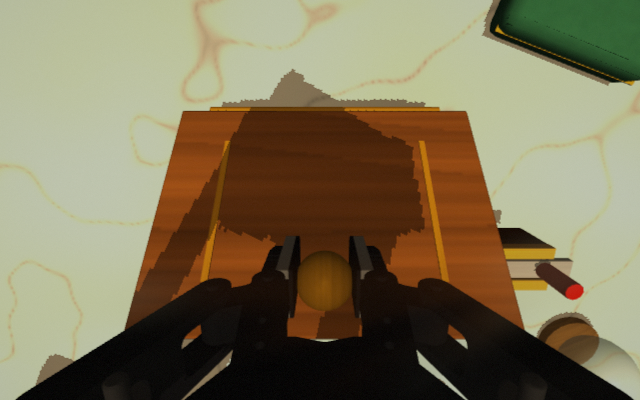

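```bash
python3 - <<'E'
from h import *
P=[636,-65,18.6];cs,ct=get_calibration("scene"),get_calibration("top")
d=np.load("w7.npz");W=get_calibration("wrist");M=np.array(W["mount"])
T=np.eye(4);T[:3,:3]=Rot.from_euler("xyz",d["r"],degrees=True).as_matrix();T[:3,3]=d["p"]
C=np.linalg.inv(T@M);cw=dict(W,R=C[:3,:3],t=C[:3,3])
def lid(a,q):
    a=np.radians(a);c,s=np.cos(a),np.sin(a);q=np.atleast_2d(np.array(q,float))
    return bw(P,np.c_[80+q[:,0]*c+q[:,2]*s,q[:,1],90-q[:,0]*s+q[:,2]*c])
q=[[-160,110,10],[-160,-110,10],[0,110,10],[0,-110,10],[-135,0,42]]
for a in(38,40,42,44,46,48):
    s=(proj(cs,lid(a,q))-[180,100])*3.5
    print(a,"scene7crop",np.round(s[[0,1]]).tolist(),"wrist",np.round(proj(cw,lid(a,q))).tolist(),"top",np.round(proj(ct,lid(a,q[:2]))).tolist())
im=cv2.imread("pics/top7.png");cv2.imwrite("pics/t7.png",cv2.resize(im[110:240,270:430],None,fx=4.5,fy=4.5,interpolation=cv2.INTER_CUBIC))
E
```

```text
38 scene7crop [[505.0, 297.0], [268.0, 180.0]] wrist [[132.0, 340.0], [518.0, 340.0], [182.0, 110.0], [468.0, 110.0], [325.0, 289.0]] top [[309.0, 186.0], [392.0, 159.0]]
40 scene7crop [[502.0, 295.0], [264.0, 178.0]] wrist [[126.0, 340.0], [524.0, 340.0], [182.0, 110.0], [468.0, 110.0], [325.0, 285.0]] top [[309.0, 184.0], [391.0, 157.0]]
42 scene7crop [[499.0, 294.0], [260.0, 176.0]] wrist [[120.0, 339.0], [530.0, 339.0], [182.0, 110.0], [468.0, 110.0], [325.0, 280.0]] top [[308.0, 182.0], [391.0, 156.0]]
44 scene7crop [[495.0, 293.0], [256.0, 175.0]] wrist [[114.0, 338.0], [536.0, 338.0], [182.0, 109.0], [467.0, 109.0], [325.0, 275.0]] top [[308.0, 181.0], [391.0, 154.0]]
46 scene7crop [[492.0, 292.0], [251.0, 173.0]] wrist [[107.0, 336.0], [543.0, 336.0], [182.0, 109.0], [467.0, 109.0], [325.0, 269.0]] top [[307.0, 179.0], [391.0, 152.0]]
48 scene7crop [[488.0, 291.0], [247.0, 172.0]] wrist [[101.0, 334.0], [550.0, 334.0], [182.0, 109.0], [467.0, 109.0], [325.0, 262.0]] top [[306.0, 177.0], [390.0, 150.0]]
```

View pics/t7.png

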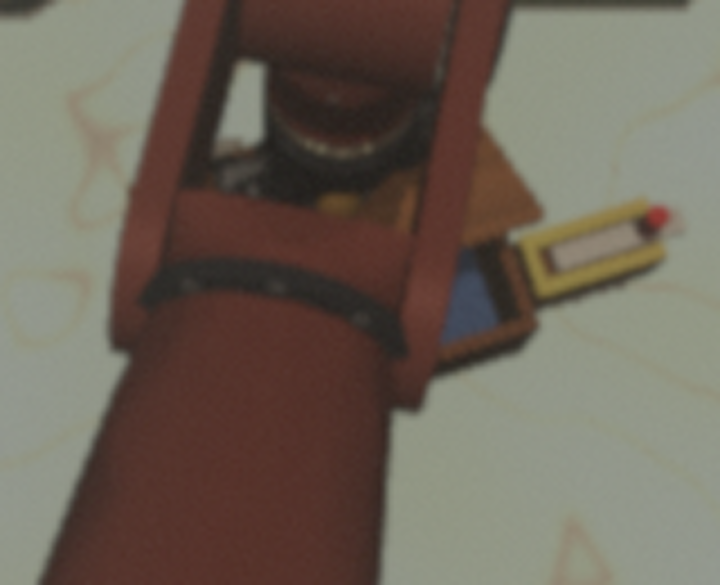

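```bash
python3 - <<'E'
from h import *
wait(.5);o=get_obs();im=get_image("wrist");cv2.imwrite("pics/w8.png",im[:,:,::-1])
print(o["t"],o["tcp_pos"],o["wrist_force"],o["grip_width"])
a=cv2.imread("pics/w5.png")[200:350,240:410];b=im[200:350,240:410,::-1]
cv2.imwrite("pics/w8c.png",cv2.resize(cv2.convertScaleAbs(np.hstack([a,b]),alpha=1.8),None,fx=2.3,fy=2.3,interpolation=cv2.INTER_CUBIC))
W=get_calibration("wrist");C=np.linalg.inv(np.array(W["mount"]));cw=dict(W,R=C[:3,:3],t=C[:3,3])
for q in ([0,0,-18.7],[0,5,-18.7],[0,10,-18.7],[0,5,-23],[0,-11,0],[0,11,0],[0,0,0]): print(q,proj(cw,np.array([q])),300*14/(C[:3,:3]@q+C[:3,3])[2])
E
```

```text
17.25 [650.16672218 -59.16179899 196.36773241] [  5.77514182  -1.10555741 -12.37755031] 25.370464589369615
[0, 0, -18.7] [[322.91670394 269.84280767]] 30.386085436014042
[0, 5, -18.7] [[322.93303466 279.47778419]] 30.08538938189074
[0, 10, -18.7] [[322.94904532 288.92393678]] 29.790586296177587
[0, 5, -23] [[322.89722187 284.59113198]] 31.003165738432333
[0, -11, 0] [[323.02363267 231.98251591]] 27.42338834309254
[0, 11, 0] [[323.08254777 270.59546386]] 26.37652798243426
[0, 0, 0] [[323.05366342 251.664663  ]] 26.889773048272826
```

View pics/w8c.png

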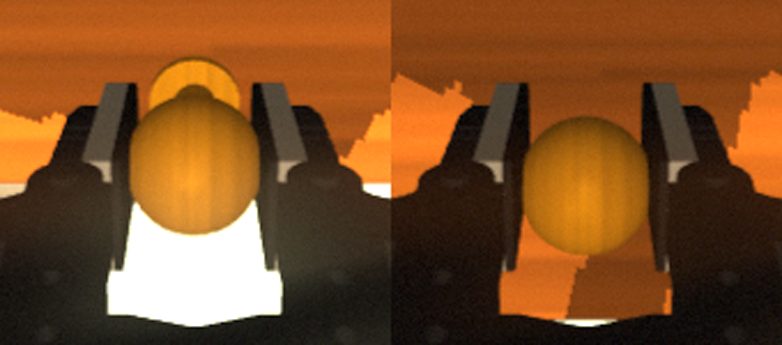

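```bash
cat >> h.py <<'E'
def cmd(P,a,dr,off=(1,1,-18.5)):
    t=np.radians(a)+np.arctan2(42,135)
    return tcp_at(P,a,off)+(bw(P,[-np.cos(t)*dr,0,0])[0]-bw(P,[0,0,0])[0])+[0,0,np.sin(t)*dr]
E
python3 - <<'E'
from h import *
P=[636,-65,18.6]
def rep(k):
    o=get_obs();f=o["wrist_force"];e=bw(P,[1,0,0])[0]-bw(P,[0,0,0])[0]
    t=np.radians(43)+np.arctan2(42,135);fx=f@e
    print(k,round(o["t"],2),np.round(f,1),"rad",round(-np.cos(t)*fx+np.sin(t)*f[2],1),"tan",round(np.sin(t)*fx+np.cos(t)*f[2],1),np.round(o["moment"],2),round(o["grip_width"],1))
rep(0)
move_l(cmd(P,45,-2),None,20);rep("r-2")
for a in(47,49):
    move_l(cmd(P,a,-2),None,25);rep(a)
wait(.4);rep("w")
im=get_image("wrist");cv2.imwrite("pics/w9.png",im[:,:,::-1])
im=get_image("scene");cv2.imwrite("pics/s9.png",cv2.resize(im[100:260,180:380,::-1],None,fx=3.5,fy=3.5,interpolation=cv2.INTER_CUBIC))
o=get_obs();np.savez("w9.npz",p=o["tcp_pos"],r=o["ee_rot"])
rep("e")
E
```

```text
0 17.3 [  5.3  -1.3 -12.7] rad -13.3 tan -2.3 [-0.2  -0.71  0.21] 24.9
r-2 17.55 [-1.3 -0.9 -2. ] rad -1.0 tan -2.3 [-0.09  0.4   0.16] 25.1
47 17.89 [-4.  -0.6  2.5] rad 4.2 tan -2.2 [-0.    0.8   0.41] 25.2
49 18.23 [-3.3  0.   1.1] rad 2.5 tan -2.1 [0.09 0.54 0.49] 24.9
w 18.63 [-3.3  0.7  1.8] rad 3.0 tan -1.6 [0.04 0.67 0.6 ] 25.5
e 18.73 [-4.1  0.4  2. ] rad 3.6 tan -2.2 [0.1  0.71 0.61] 24.9
```

View pics/w9.png

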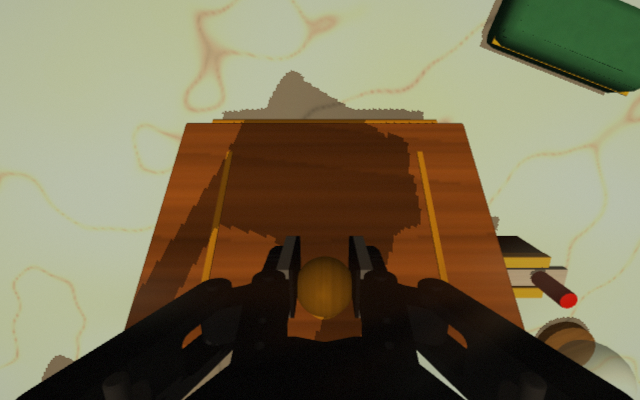

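View pics/s9.png

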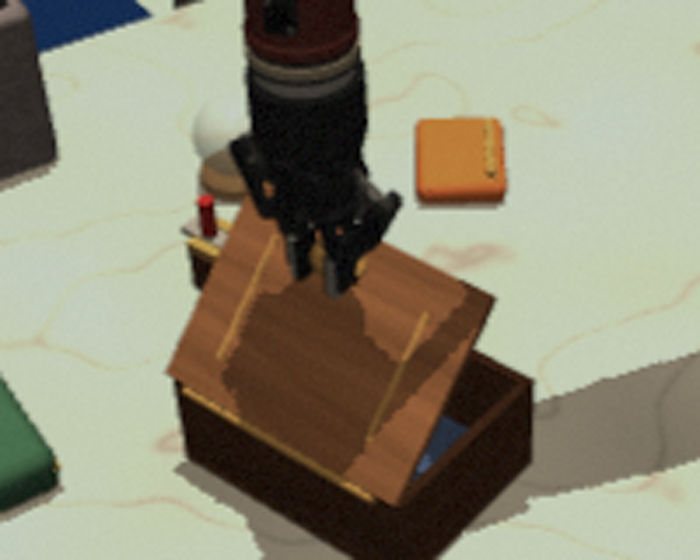

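```bash
python3 - <<'E'
import cv2
a=cv2.imread("pics/w9.png")[110:370,110:590];cv2.imwrite("pics/w9c.png",cv2.resize(cv2.convertScaleAbs(a,alpha=1.7),None,fx=1.66,fy=2.3,interpolation=cv2.INTER_CUBIC))
E
```

```text
(no output)
```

View pics/w9c.png

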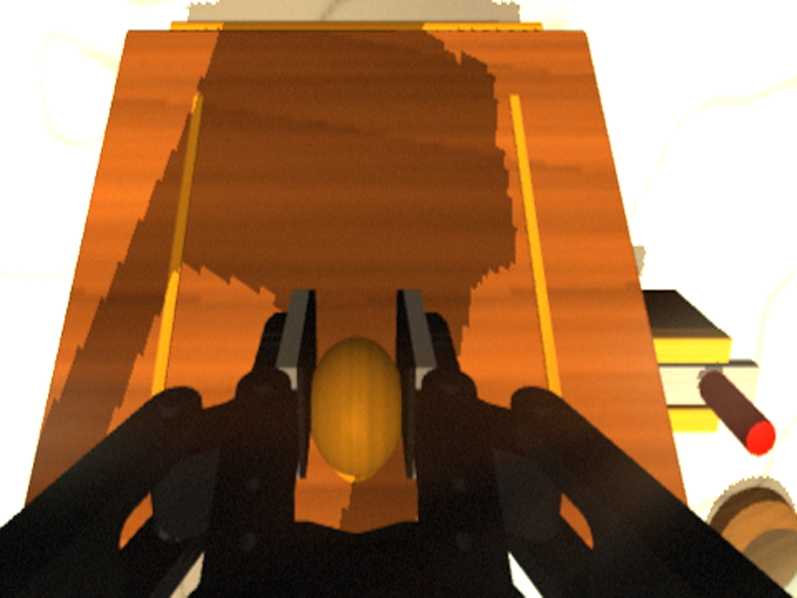

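```bash
cat >> h.py <<'E'
def lid(P,a,q):
    a=np.radians(a);c,s=np.cos(a),np.sin(a);q=np.atleast_2d(np.array(q,float))
    return bw(P,np.c_[80+q[:,0]*c+q[:,2]*s,q[:,1],90-q[:,0]*s+q[:,2]*c])
def wcam(p,r):
    W=get_calibration("wrist")
    T=np.eye(4);T[:3,:3]=Rot.from_euler("xyz",r,degrees=True).as_matrix();T[:3,3]=p
    C=np.linalg.inv(T@np.array(W["mount"]));return dict(W,R=C[:3,:3],t=C[:3,3])
def fitlid(cw,hc,ed,ball,post,useball=True):
    # hc: [L,R] hinge corners, ed: [L,R] edge pts
    def f(v):
        P,a=v[:3],v[3]
        h=proj(cw,lid(P,a,[[0,110,10],[0,-110,10]]));g=proj(cw,lid(P,a,[[-160,110,10],[-160,-110,10]]))
        r=list((h-hc).ravel())
        for i in(0,1):
            r.append(h[i,0]+(g[i,0]-h[i,0])*(ed[i][1]-h[i,1])/(g[i,1]-h[i,1])-ed[i][0])
        b=proj(cw,lid(P,a,[-135,0,42]))[0]-ball
        r+=list(b if useball else 0*b)
        r+=list(proj(cw,bw(P,[-45,-188,141.5]))[0]-post)
        return np.array(r+[(P[0]-636)/2,(P[1]+65)/2,(P[2]-18.6)/.5])
    s=least_squares(f,[636,-65,18.6,43]);return s.x,f(s.x)
E
python3 - <<'E'
from h import *
d=np.load("w9.npz");cw=wcam(d["p"],d["r"])
k=lambda *p:np.array(p)/[1.66,2.3]+[110,110]
for ub in(True,False):
    x,r=fitlid(cw,k([127,30],[585,30]),k([25,508],[686,500]),k(356,408),k(763,436),ub);print(np.round(x,2),np.round(r,1))
# scene
cs=get_calibration("scene")
for P in([636,-65,18.6],[638.5,-60.7,18.66]):
  for a in(40,42,44,46): print(a,np.round((proj(cs,lid(P,a,[-160,110,10]))-[180,100])*3.5))
E
```

```text
[635.77 -64.83  18.74  44.49] [-1.7 -0.4  1.1 -1.2 -0.2  0.7  0.1  1.1 -0.4  1.  -0.1  0.1  0.3]
[635.53 -64.93  18.76  44.4 ] [-1.6  0.   1.1 -0.9  0.3  0.3  0.   0.  -0.4  1.2 -0.2  0.   0.3]
40 [[502. 295.]]
42 [[499. 294.]]
44 [[495. 293.]]
46 [[492. 292.]]
40 [[503. 300.]]
42 [[500. 298.]]
44 [[496. 297.]]
46 [[492. 296.]]
```

```bash
python3 - <<'E'
from h import *
wait(1.5);o=get_obs();im=get_image("wrist")
print(o["t"],o["tcp_pos"]-np.load("w9.npz")["p"],o["wrist_force"],o["grip_width"],np.abs(o["qvel"]).max())
b=cv2.imread("pics/w9.png");c=im[:,:,::-1]
cv2.imwrite("pics/w10.png",np.hstack([b[100:360,120:520],c[100:360,120:520]]))
g=[cv2.cvtColor(np.ascontiguousarray(z),cv2.COLOR_BGR2GRAY)[100:360,120:530].astype(np.float32) for z in(b,c)]
print("diff",np.abs(g[0]-g[1]).mean(),cv2.phaseCorrelate(g[0],g[1]),cv2.phaseCorrelate(g[0][155:215,180:230],g[1][155:215,180:230]))
im=get_image("top");cv2.imwrite("pics/t10.png",im[:,:,::-1])
E
```

```text
20.2333 [ 0.04160255 -0.00234352 -0.02907998] [-5.58204353 -0.1040247   4.65453031] 25.122413132255105 0.1160014537696877
diff 1.2850094 ((0.01846854098090489, 0.03195959516631319), 0.9947108275932867) ((0.004948291573114716, -0.015475024518369906), 1.036164486249288)
```

View pics/w10.png

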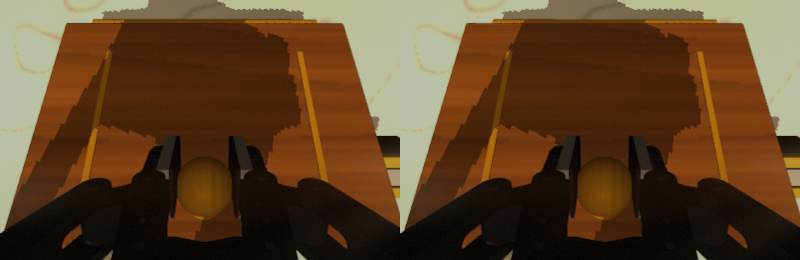

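View pics/t10.png

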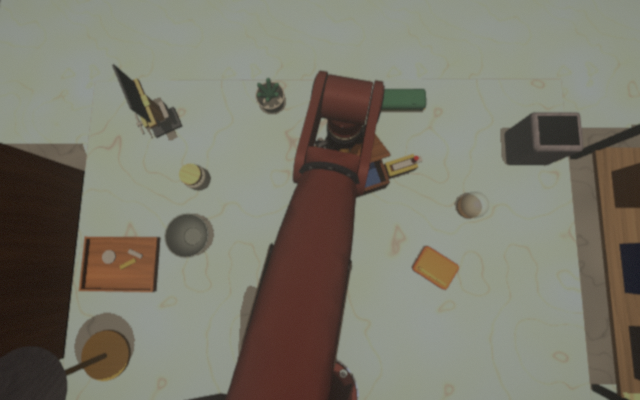

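The lid stays still: image shift is under 0.05 px over 1.5 s. The bystanders haven't moved: bowl (187,236), jar (193,176), orb (472,205), purse (436,267).

```bash
python3 - <<'E'
from station import *
sign_off();print("ok")
E
```

```text
the job is handed in; nothing more can be done
ok
```

The bolt is fully back, and the gripper is holding the lid open by its brass knob at about 44.5°. I handed the job in at about 20 s of the 46 s allowed; sign-off gives no verdict.

- **Bolt:** I drew it until it hit its stop, where the pull reached about 11 N. Its post then showed within about 1 px of the fully-back position in the wrist picture.
- **Lid:** A fit to the last measured wrist picture gave 44.4–44.5°, and the scene picture agreed at about 44–45°. Over the next 1.5 s the picture shifted by less than 0.05 px, with about 7 N on the wrist.
- **Bystanders:** The bowl, jar, orb and purse showed no shift in the last top picture.
- **What went wrong:** The first raise stopped at about 41°, because the ball had slipped several millimetres between the pads, and I was pulling on the hinge with about 13 N. I moved the target 2 mm towards the hinge and 4° further, which brought the lid to about 44.5°. The ball is now nearer the front edge of the pads than their centre, but it is not moving.

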